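Tuck the guard strip under the lapped cover and hold it down

TASK

First slide the copper electrode block along the steel bed, without lifting it off, until it sits centred on the square black rubber pad at one end of the bed. Then tuck the front edge of the aluminium guard strip under the hinged cover leaf, square to it, midway along it and 20 to 45 mm deep, without lifting the leaf, and press the strip down flat on the bed with a firm push of about 10 N. Finish while still holding it pressed there, ready for its screws, and leave everything else on the bench where it is.

Things in the scene. Friction and masses are not known exactly. Their poses are not given: they have to be found in the camera images.
- bed: fixed steel bed plate lying on the bench, 195 mm (its x) by 420 mm (its y), 12 mm thick: its top is 12 mm above the bench. Origin on its underside, level with the bench; the plate spans x from -105 to +90 mm and y from -210 to +210 mm. Its x points from the open front towards the cover, z up.
- keeper: the cover's fixed grey block across the far side of the bed, 180 mm long (y), its axes parallel to the bed's. Origin on the bed's top surface, midway along the cover, directly below the free edge of the leaf. The leaf covers x from 0 to 62 mm and y from -90 to +90 mm. At x = 45 mm under the leaf a step stops the strip; the rear block at x 64 to 90 mm is 22 mm high (screw heads to 27 mm).
- leaf (a joint): hinge of the cover leaf, a light (120 g) 3 mm dark steel plate, 180 mm long, that laps over the bed like a shingle and rests on its own stop: 0 rad = down, grows as its free edge is lifted. Down, its underside is 7 mm above the bed's top; the first 12 mm behind the free edge flare upward so that the mouth is 11 mm high. Hinge line at keeper x = 62 mm.
- strip: loose aluminium guard strip, 180 g: a flat plate 80 mm (its x) by 130 mm (its y), 4 mm thick, with an upright rib to hold it by along its rear: the rib is 10 mm thick (x from -40 to -30 mm), 60 mm long (y from -30 to +30 mm) and rises to 36 mm above the underside. Origin at the centre of the plate's underside; x points to the front edge, the one without the rib, z up. It starts lying flat on the bench beside the bed.
- strip_edge (a point): middle of the strip's front edge, on its underside, at strip x = 40 mm; axes as the strip's.
- block: loose copper electrode block, 0.4 kg: base 45 x 45 mm and 24 mm tall, with two small ridges on top reaching 38 mm. Origin at the centre of its underside, z up. It starts on the bed in front of the cover, where the strip has to go.
- park: square black rubber pad, 60 x 60 mm, let in practically flush (0.7 mm) at the front of one end of the bed; things slide onto it without a step. Origin at its centre, on the bed's top surface.
- magbase: fixed dark steel magnetic base, 50 x 50 x 45 mm with a short stud on top (to 57 mm) and a knob 8 mm out of its front (-x) face, standing on the bed at the end opposite the pad. Origin at the centre of its underside.
- round_electrode: loose copper cylinder, 32 mm across, 45 mm tall, standing on the bench (bystander). Origin in its underside.
- screwdriver: loose screwdriver lying on the bench (bystander). Origin in its underside.
- wrench: loose wrench lying on the bench (bystander). Origin in its underside.
- oil: loose amber oil bottle, 150 mm tall (bystander). Origin in its underside.
- tray: loose empty blue plastic tray 120 x 170 x 45 mm (bystander). Origin in its underside.
- mug: loose white mug, 90 mm tall (bystander). Origin in its underside.
- parallel: loose steel bar 120 x 20 x 30 mm (bystander). Origin in its underside.
Not all that is in view belongs to the job. Leave any green or pink look-alike of the strip alone. What is shaped like the block but blue is not meant.

How it is judged:
By the outcome, as a careful person would: the job done as asked, in the order asked, and still so for the second after the job is handed in, while the arm keeps its last pose, push and grip.
It also fails if it takes over 64 s, if anything falls off the work surface, if the arm or the gripper's body presses on something with over 40 N, if the wrist force passes 120 N, or if a joint passes its speed limit or range.

ROBOT

A 6-joint arm with a two-finger parallel gripper is mounted at the origin on the work surface. World frame = base frame: x ahead of the robot, y to its left, z up, the work surface at z = 0. Lengths are in m, angles in rad, forces in N, time in s.
With the tool pointing down it reaches from about 0.35 to 0.725 m from the base axis. Payload 4.3 kg.
Tool frame: the origin (TCP) lies at the very end of the fingers, on their centre line; the grasp point (between the pads) lies arm.grip_depth behind it (arm.grip_depth is the distance from the TCP to the grasp point, in m); z points along the fingers, y is the line along which they close (so a half turn about z gives the same grasp; the last joint's range is limited). The gripper opens to 85 mm and grips with 20 to 120 N. Pads are 22 mm wide; open, the fingers measure 114 mm over their backs; the gripper's body (76 mm by 85 mm) begins 54 mm behind the grasp point. The pads swing forward as they close: fully open they stand 13 mm farther back than shut.
Start: joints at [1.058, 0.377, 0.081, 1.274, 0, 1.46], TCP at [0.225, 0.529, 0.231] pointing down, gripper open.
Joint ranges: [-2.72, 2.72], [-0.84, 1.66], [-1.02, 1.22], [-1.77, 2.12], [-1.37, 1.28], [-3.14, 3.14]. Speed limits (rad/s): [2.57, 2.57, 3.14, 3.14, 3.14, 3.14].

INTERFACE

Orientations are given as a rotation vector (axis times angle).
In Python, from rig import arm gives the robot as it stands.
- The arm moves only by the shell command python3 -m inch 'ROWS' [FORCE]. ROWS is JSON, a list of rows, each a list of 3 entries, a list of its own where there are three numbers: the opening, from 0 (shut) to 1 (fully open), then the shift along the tool's x, y, z in cm, then the turn, a rotation vector about the tool's x, y, z in rad. In form: [[claw, [x, y, z], [rx, ry, rz]], ...]. A call has 1 to 5 rows; each row is the pose to reach, as a shift and turn from the pose commanded when the call began, along the tool's axes at that moment; what a row does not reach only later rows make up. A row lasts 1/8 s, in which the tool goes at most 62.5 mm and 10.7 degrees, less where a joint would pass 70% of its speed; a pose out of reach is approached as far as the arm can. A call with a gripper value outside its range is refused whole. The fingers move at their own pace and stop on an object; FORCE is the grip in N (left out, the last holds). Time passes only in rows, so rows that repeat a pose let the fingers close. It gives the time, the measured TCP pose, the force, the opening and the grip force at its end, in the units of the state.
- arm.get_state(): the state, without advancing time (a new reading comes with each control period).
- arm.capture(name): name is "side" or "top" or "wrist"; returns the picture (384x512x3 uint8, red, green, blue); there is no depth.
- arm.camera_model(name): a dict with "camera_matrix" (3x3 intrinsics, pixels), "pose" (4x4, takes a point from camera to world coordinates); the wrist camera has in their place "tool_from_camera" (4x4, takes a point from camera to tool coordinates, whose origin is the TCP and whose axes are the flange's). Camera axes: x right, y up, looking along -z (the intrinsics and any distortion apply to the point x, -y, -z); pixel columns grow to the right and rows downward; lengths in m; the calibration is good to about 2 mm. A picture is of the moment at which its call begins: read the wrist's pose just before it. camera_model takes no time and is no camera call.
- arm.hand_in(): hands the job in; it is judged then, once.
The state is a dict: "clock": time; "qpos": joint angles; "qvel": joint speeds; "effort": joint torques, N m; "tcp_pos": TCP position; "tcp_rot": TCP orientation; "force": force on the tool from outside, world axes, zero at the start; "wrist_torque": the same for the moment, N m; "finger_gap": opening from 0.0 (shut) to 1.0 (fully open); "grip_force": force on a finger pad.
Only numpy, scipy, OpenCV 4.12 (cv2) and the standard library are available. Lean on these libraries where they do the work, as an engineer would, in place of code of your own. Each camera call takes 0.05 s, during which the arm holds its last target. There are 200 camera calls.

## Working session

There is one attempt and no reset: what is moved stays moved. The work goes in short steps, Python scripts to look and compute and a shell command to move; the robot and the scene stay as the last step left them, time stands still between calls to the robot, and variables do not carry over. Pictures are saved under pics/ and viewed, at most 13 in all, crops included, and the job is handed in when it is done.

```bash
mkdir -p pics; ls
python3 - <<'E'
from rig import arm
import cv2,numpy as np
print(arm.grip_depth, arm.get_state())
for n in("top","side","wrist"):
    cv2.imwrite(f"pics/{n}0.png",cv2.resize(arm.capture(n)[:,:,::-1],(800,600),interpolation=cv2.INTER_CUBIC))
    print(n,arm.camera_model(n))
E
```

```text
pics
0.0187 {'clock': 0.0, 'qpos': array([1.05769276e+00, 3.78056406e-01, 7.96273643e-02, 1.27440482e+00,
       5.77637416e-06, 1.46051144e+00]), 'qvel': array([-1.52197851e-03, -1.04998053e-03, -1.06320087e-03, -6.65186675e-04,
       -1.42899197e-03, -6.79492442e-05]), 'effort': array([-6.74404873e-04, -4.63604629e+01,  2.69875896e+01,  2.08656234e-02,
       -3.89491979e-04, -7.40952515e-06]), 'tcp_pos': array([0.22506741, 0.52840683, 0.23036525]), 'tcp_rot': array([-6.28350411e-01, -3.07746823e+00,  3.04294123e-03]), 'force': array([-0.50242422, -0.21449538, -0.3191353 ]), 'wrist_torque': array([ 0.04537086, -0.03199487,  0.02102391]), 'grip_force': 0.0, 'finger_gap': 0.9963279915257518}
top {'camera_matrix': array([[401.52895187,   0.        , 252.78974554],
       [  0.        , 401.52895187, 194.22366227],
       [  0.        ,   0.        ,   1.        ]]), 'pose': array([[-0.0164018 ,  0.99584637, -0.08956   ,  0.43389809],
       [-0.99985129, -0.01585847,  0.00677492, -0.01229904],
       [ 0.00532649,  0.0896578 ,  0.99595839,  1.41522974],
       [ 0.        ,  0.      
[... 305 characters left out ...]
978441 , -0.56884453, -0.66849511],
       [ 0.020066  ,  0.76368714,  0.64527459,  0.8234061 ],
       [ 0.        ,  0.        ,  0.        ,  1.        ]])}
wrist {'camera_matrix': array([[296.97947478,   0.        , 258.06243219],
       [  0.        , 296.97947478, 188.63445929],
       [  0.        ,   0.        ,   1.        ]]), 'tool_from_camera': array([[-6.71231047e-04,  9.63174477e-01,  2.68876321e-01,
         6.83458449e-02],
       [ 9.99999206e-01,  3.59628440e-04,  1.20815986e-03,
         4.27863291e-04],
       [ 1.06697317e-03,  2.68876918e-01, -9.63173953e-01,
        -1.41888254e-01],
       [ 0.00000000e+00,  0.00000000e+00,  0.00000000e+00,
         1.00000000e+00]])}
```

View pics/top0.png

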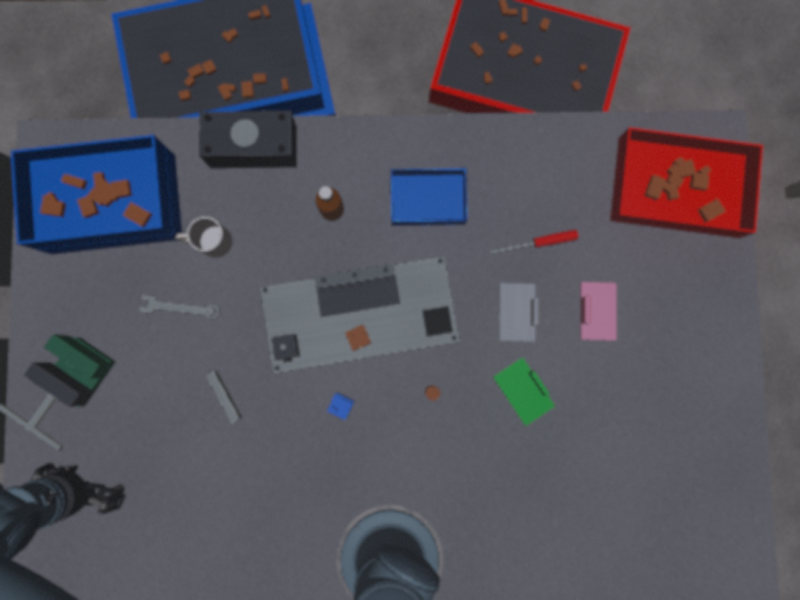

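View pics/side0.png

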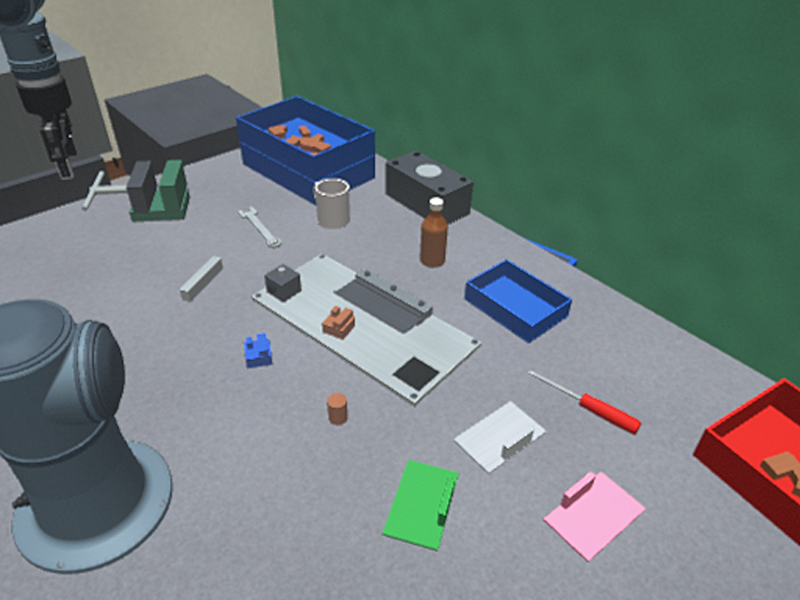

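Top view: bed corners at about (262,288), (443,258), (459,340), (275,372). The pad is at (437,321), the block at (358,338) and the leaf in front of the keeper at (358,295). The strip is at (518,312) with its rib on the right at (534,312). The side view agrees.

```bash
cat > h.py <<'E'
from rig import arm
import cv2,numpy as np
from scipy.spatial.transform import Rotation as R
def campose(n):
    m=arm.camera_model(n); K=m["camera_matrix"]
    if n!="wrist": return K,m["pose"]
    s=arm.get_state(); T=np.eye(4); T[:3,:3]=R.from_rotvec(s["tcp_rot"]).as_matrix(); T[:3,3]=s["tcp_pos"]
    return K,T@m["tool_from_camera"]
def p2w(K,P,uv,z):   # raw pixel -> world at height z
    d=P[:3,:3]@np.array([(uv[0]-K[0,2])/K[0,0],-(uv[1]-K[1,2])/K[1,1],-1])
    o=P[:3,3]; return o+d*(z-o[2])/d[2]
def w2p(K,P,w):
    c=P[:3,:3].T@(np.array(w)-P[:3,3]); return np.array([K[0,2]+K[0,0]*c[0]/-c[2],K[1,2]+K[1,1]*c[1]/c[2]])
def to_tool(w,yaw_dir=None):
    """shift (cm, tool axes) to bring TCP to world w; turn about tool z so tool y lies along world angle yaw_dir"""
    s=arm.get_state(); M=R.from_rotvec(s["tcp_rot"]).as_matrix()
    out=(M.T@(np.array(w)-s["tcp_pos"])*100).round(2); a=None
    if yaw_dir is not None:
        v=M.T@np.array([np.cos(yaw_dir),np.sin(yaw_dir),0]); a=np.arctan2(-v[0],v[1]); a=(a+np.pi/2)%np.pi-np.pi/2
    return out,a
def snap(n,name,box=None,s=1):
    K,P=campose(n); im=arm.capture(n)[:,:,::-1]; np.savez(f"pics/{name}.npz",K=K,P=P); cv2.imwrite(f"pics/{name}_raw.png",im)
    if box: im=im[box[1]:box[3],box[0]:box[2]]
    cv2.imwrite(f"pics/{name}.png",cv2.resize(im,None,fx=s,fy=s,interpolation=cv2.INTER_CUBIC))
E
python3 - <<'E'
from h import *
K,P=campose("top")
f=lambda u,v,z:print((u,v),p2w(K,P,((u+.5)*.64-.5,(v+.5)*.64-.5),z).round(4))
print("bed");[f(u,v,.012) for u,v in((262,288),(443,258),(459,340),(275,372))]
print("pad");f(437,321,.012)
print("block");f(358,338,.036)
print("strip");[f(u,v,.004) for u,v in((501,283),(536,283),(536,341),(501,341))]
print("leaf front");[f(u,v,.022) for u,v in((319,316),(399,304))]
print("magbase");f(285,347,.057)
s=arm.get_state();print(R.from_rotvec(s["tcp_rot"]).as_matrix().round(3))
E
```

```text
bed
(262, 288) [0.6004 0.2771 0.012 ]
(443, 258) [ 0.6622 -0.1315  0.012 ]
(459, 340) [ 0.4765 -0.163   0.012 ]
(275, 372) [0.4121 0.2478 0.012 ]
pad
(437, 321) [ 0.5198 -0.1147  0.012 ]
block
(358, 338) [0.4837 0.0614 0.036 ]
strip
(501, 283) [ 0.6042 -0.2624  0.004 ]
(536, 283) [ 0.603  -0.3418  0.004 ]
(536, 341) [ 0.4717 -0.337   0.004 ]
(501, 341) [ 0.4729 -0.2582  0.004 ]
leaf front
(319, 316) [0.5345 0.1483 0.022 ]
(399, 304) [ 0.5585 -0.0301  0.022 ]
magbase
(285, 347) [0.4661 0.218  0.057 ]
[[-0.92   0.392 -0.001]
 [ 0.392  0.92  -0.001]
 [ 0.    -0.002 -1.   ]]
```

Run:
```python
from h import *
print(to_tool([.47,.05,.25],1.722))
```

```text
(array([-41.29, -34.43,  -1.9 ]), np.float64(-0.5539820176144685))
```

```bash
python3 -m inch '[[1,[-4.5,-3.8,-0.4],[0,0,0]],[1,[-9,-7.5,-0.8],[0,0,0]],[1,[-13.5,-11.2,-1.2],[0,0,0]],[1,[-18,-15,-1.6],[0,0,0]],[1,[-22.5,-18.8,-1.9],[0,0,0]]]'; python3 -m inch '[[1,[-4.6,-4,0],[0,0,-0.14]],[1,[-9.2,-8,0],[0,0,-0.28]],[1,[-13.8,-12,0],[0,0,-0.42]],[1,[-18.8,-15.6,0],[0,0,-0.554]],[1,[-18.8,-15.6,0],[0,0,-0.554]]]'
python3 - <<'E'
from h import *
snap("wrist","w1",None,1.5); print(arm.get_state()["tcp_pos"],arm.get_state()["qpos"])
E
```

```text
clock: 0.78
tcp_pos: [0.3592, 0.2661, 0.2503]
tcp_rot: [0.628, 3.078, 0.0]
force: [1.8, 0.5, 1.6]
finger_gap: 0.998
grip_force: 0.0
clock: 1.4
tcp_pos: [0.4722, 0.0471, 0.2498]
tcp_rot: [-0.227, 3.133, -0.001]
force: [-0.4, -1.0, -0.4]
finger_gap: 0.998
grip_force: 0.0
[0.47093767 0.04899636 0.24982059] [-3.06387208e-02  1.66842618e-01 -1.54255847e-01  1.25057175e+00
  3.21973772e-04 -1.77039784e-01]
```

View pics/w1.png

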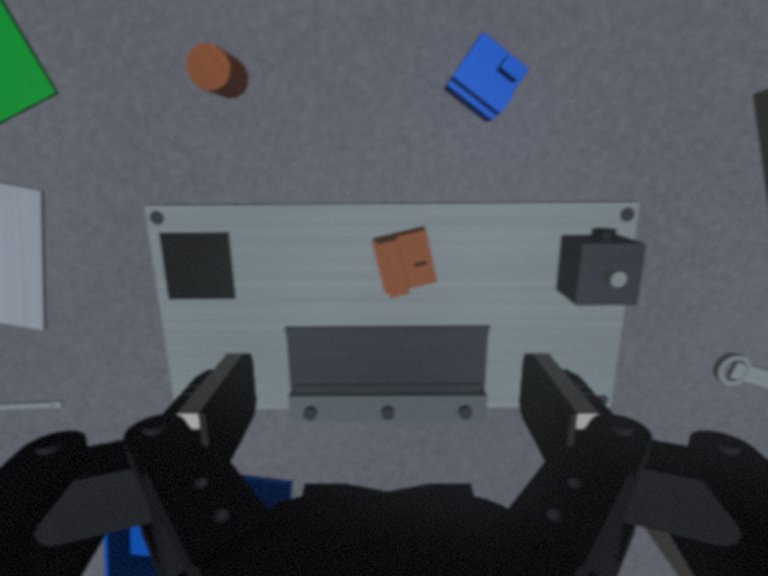

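Wrist view: bed front corners at (147,206) and (638,204). Pad corners are at (161,234), (230,232), (235,298) and (168,299), and the leaf's free edge runs from (287,326) to (489,325). The block is near (405,262), turned slightly; I'll enlarge it.

Run:
```python
from h import *
im=cv2.imread("pics/w1_raw.png"); cv2.imwrite("pics/c1.png",cv2.resize(im[130:230,90:340],None,fx=3.2,fy=3.2,interpolation=cv2.INTER_CUBIC)[:,:])
cv2.imwrite("pics/c1.png",cv2.resize(im[140:210,230:310],None,fx=8,fy=8,interpolation=cv2.INTER_CUBIC))
d=np.load("pics/w1.npz");K,P=d["K"],d["P"]
f=lambda u,v,z:p2w(K,P,((u+.5)/1.5-.5,(v+.5)/1.5-.5),z)
b=[f(u,v,.012) for u,v in((147,206),(638,204))];print("bed front",b,np.arctan2(*(b[1]-b[0])[[1,0]])-np.pi/2,np.linalg.norm(b[1]-b[0]))
p=np.array([f(u,v,.012) for u,v in((161,234),(230,232),(235,298),(168,299))]);print("pad",p.mean(0),np.linalg.norm(np.diff(p,axis=0),axis=1))
l=[f(u,v,.012+.012) for u,v in((287,326),(489,325))];print("leaf",l,np.mean(l,0),np.arctan2(*(l[1]-l[0])[[1,0]])-np.pi/2,np.linalg.norm(l[1]-l[0]))
```

```text
bed front [array([ 0.47179941, -0.1581221 ,  0.012     ]), array([0.41065054, 0.25153445, 0.012     ])] 0.14817459661356147 0.41419520442691565
pad [ 0.51827995 -0.11339947  0.012     ] [0.05949176 0.05933925 0.0600448 ]
leaf [array([ 0.55772342, -0.02981179,  0.024     ]), array([0.53118613, 0.14601075, 0.024     ])] [0.54445478 0.05809948 0.024     ] 0.14980152500036126 0.1778139276458829
```

View pics/c1.png

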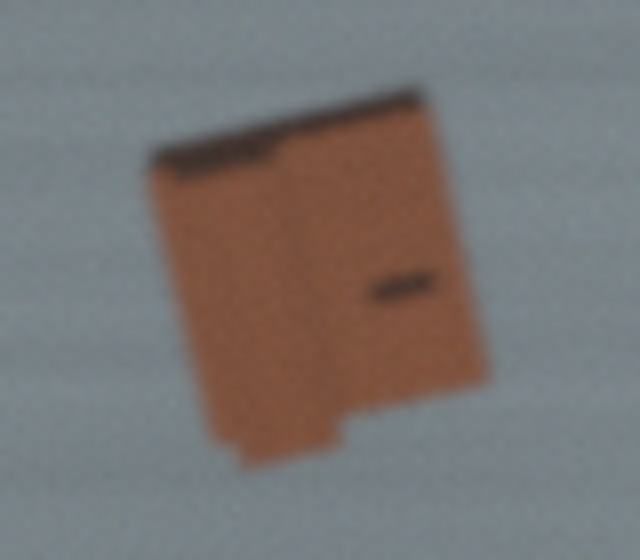

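The crop shows the block's top face with corners at about (155,175), (430,105), (490,378) and (212,440). It is turned about 13° in the image.

Run:
```python
from h import *
d=np.load("pics/w1.npz");K,P=d["K"],d["P"]
p=np.array([p2w(K,P,(230+(u+.5)/8-.5,140+(v+.5)/8-.5),.036) for u,v in((155,175),(430,105),(490,378),(212,440))])
print(p.mean(0),np.linalg.norm(np.roll(p,-1,0)-p,axis=1))
e=p[1]-p[0]+p[2]-p[3]; a=np.arctan2(e[1],e[0]); print("face dir",a)
c=p.mean(0); print(to_tool([c[0],c[1],.08],a), to_tool([c[0],c[1],.08],1.72))
t=np.array([.5183,-.1134]);print("block->pad",t-c[:2])
```

```text
[0.48264133 0.06313867 0.036     ] [0.04278331 0.04375741 0.0443057  0.04279434]
face dir 1.9550772772283982
(array([-1.38,  1.22, 16.98]), np.float64(-0.23787981166554562)) (array([-1.38,  1.22, 16.98]), np.float64(-0.0028025613823594586))
block->pad [ 0.03565867 -0.17653867]
```

```bash
python3 -m inch '[[1,[-1.4,1.2,2],[0,0,-0.12]],[1,[-1.4,1.2,7.5],[0,0,-0.238]],[1,[-1.4,1.2,13],[0,0,-0.238]],[1,[-1.4,1.2,16.5],[0,0,-0.238]],[1,[-1.4,1.2,17],[0,0,-0.238]]]'
python3 - <<'E'
from h import *
snap("wrist","w2",None,1.5); print(to_tool([.4826,.0631,.015],1.955))
E
```

```text
clock: 2.08
tcp_pos: [0.479, 0.066, 0.078]
tcp_rot: [0.609, -3.076, -0.002]
force: [-0.4, -0.3, 0.1]
finger_gap: 0.999
grip_force: 0.0
(array([-0.12, -0.34,  6.41]), np.float64(0.006510397719976302))
```

View pics/w2.png

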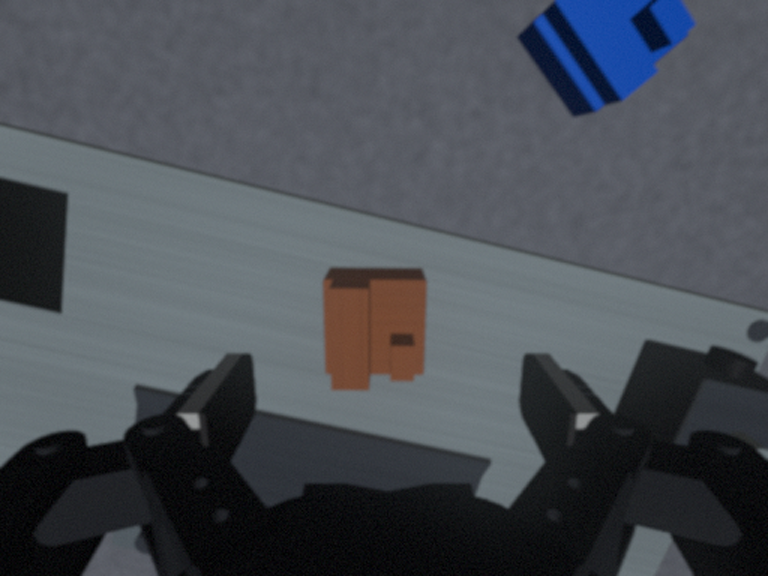

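The block is now square to the fingers. Its top face has corners at about (324,283), (426,281), (424,375) and (326,375).

Run:
```python
from h import *
d=np.load("pics/w2.npz");K,P=d["K"],d["P"]
p=np.array([p2w(K,P,((u+.5)/1.5-.5,(v+.5)/1.5-.5),.036) for u,v in((324,283),(426,281),(424,375),(326,375))])
print(p.mean(0),np.linalg.norm(np.roll(p,-1,0)-p,axis=1)); c=p.mean(0)
print(to_tool([c[0],c[1],.015]), arm.get_state()["tcp_pos"])
```

```text
[0.48491043 0.06292643 0.036     ] [0.04370462 0.04419908 0.04450439 0.04329152]
(array([-0.32, -0.44,  6.41]), None) [0.4804646  0.06577271 0.07913805]
```

```bash
python3 -m inch '[[1,[-0.3,-0.4,3],[0,0,0]],[1,[-0.3,-0.4,5.5],[0,0,0]],[1,[-0.3,-0.4,6.3],[0,0,0]],[1,[-0.3,-0.4,6.4],[0,0,0]],[1,[-0.3,-0.4,6.4],[0,0,0]]]' 30; python3 -m inch '[[0.7,[0,0,0],[0,0,0]],[0.55,[0,0,0],[0,0,0]],[0.45,[0,0,0],[0,0,0]],[0.4,[0,0,0],[0,0,0]],[0.3,[0,0,0],[0,0,0]]]' 30
python3 - <<'E'
from h import *
s=arm.get_state();print(s["tcp_pos"]); d=np.array([.5183-.4849,-.1134-.0629,0])
print(to_tool(s["tcp_pos"]+d,1.72))
E
```

```text
clock: 2.75
tcp_pos: [0.488, 0.0622, 0.0176]
tcp_rot: [-0.607, 3.08, -0.001]
force: [0.0, -0.2, 0.3]
finger_gap: 0.998
grip_force: 0.0
clock: 3.38
tcp_pos: [0.4871, 0.0624, 0.0169]
tcp_rot: [-0.607, 3.081, 0.001]
force: [-1.1, 1.0, 5.4]
finger_gap: 0.517
grip_force: 31.8
[0.48714395 0.06239563 0.01685919]
(array([ 3.600e+00, -1.758e+01, -1.000e-02]), np.float64(0.2400937158731764))
```

```bash
python3 -m inch '[[0.3,[0.4,-1.8,0],[0,0,0]],[0.3,[0.8,-3.8,0],[0,0,0]],[0.3,[1.2,-5.8,0],[0,0,0]],[0.3,[1.6,-7.8,0],[0,0,0]],[0.3,[2,-9.8,0],[0,0,0]]]'; python3 -m inch '[[0.3,[0.4,-2,0],[0,0,0.06]],[0.3,[0.8,-4,0],[0,0,0.12]],[0.3,[1.2,-6,0],[0,0,0.18]],[0.3,[1.6,-7.8,0],[0,0,0.235]],[0.3,[1.6,-7.8,0],[0,0,0.235]]]'
python3 - <<'E'
from h import *
snap("wrist","w3",None,1.5); print(arm.get_state()["tcp_pos"], to_tool([.5183+.002,-.1134,.0169],1.72))
E
```

```text
clock: 4.0
tcp_pos: [0.5057, -0.0345, 0.0169]
tcp_rot: [-0.609, 3.08, 0.008]
force: [-0.3, 8.0, 8.0]
finger_gap: 0.52
grip_force: 32.1
clock: 4.62
tcp_pos: [0.5214, -0.1159, 0.0169]
tcp_rot: [-0.24, 3.131, -0.003]
force: [-0.2, -2.4, 4.7]
finger_gap: 0.513
grip_force: 32.0
[ 0.52138145 -0.11584591  0.01690499] (array([ 0.07,  0.26, -0.  ]), np.float64(0.004433193187271645))
```

View pics/w3.png

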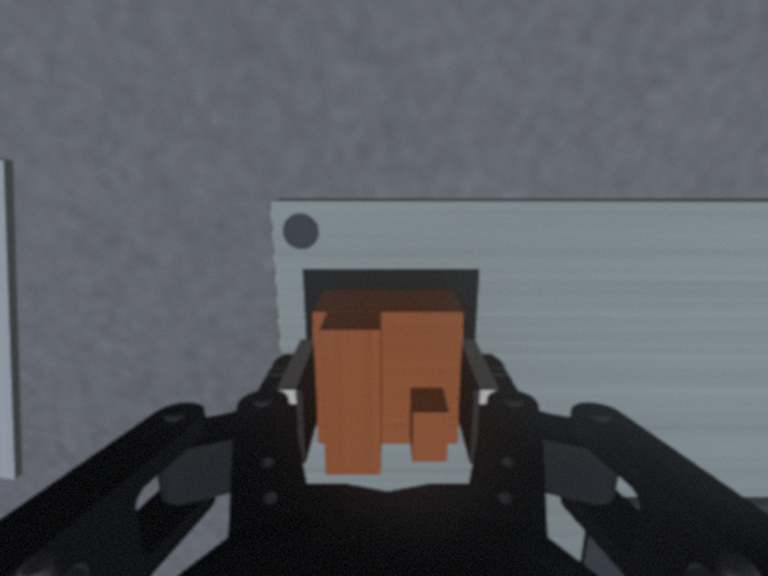

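The block sits on the pad. The pad's front edge is at row 270, from column 304 to 479. The block's base front edge is at row 291, columns about 322 to 458, and its top front edge is at row 312, columns 313 to 463.

Run:
```python
from h import *
d=np.load("pics/w3.npz");K,P=d["K"],d["P"]
f=lambda u,v,z:p2w(K,P,((u+.5)/1.5-.5,(v+.5)/1.5-.5),z)
a=.15; B=np.array([[np.cos(a),-np.sin(a)],[np.sin(a),np.cos(a)]])
o=np.array([.5183,-.1134])
for n,u,v,z in(("pad FL",304,270,.012),("pad FR",479,270,.012),("base FL",322,291,.012),("base FR",458,291,.012),("top FL",313,312,.036),("top FR",463,310,.036)):
    print(n,(B.T@(f(u,v,z)[:2]-o)*1000).round(1))
```

```text
pad FL [-29.1 -31. ]
pad FR [-29.2  28.3]
base FL [-21.6 -25.2]
base FR [-21.8  21.6]
top FL [-22.4 -24.3]
top FR [-23.2  19.3]
```

Centred to within about 1 mm. Release and rise, then go over the strip.

```bash
python3 -m inch '[[0.55,[0,0,0],[0,0,0]],[0.7,[0,0,0],[0,0,0]],[1,[0,0,0],[0,0,0]],[1,[0,0,-1],[0,0,0]],[1,[0,0,-4],[0,0,0]]]'; python3 -m inch '[[1,[0,0,-5],[0,0,0]],[1,[0,0,-10],[0,0,0]],[1,[0,0,-14],[0,0,0]],[1,[0,0,-14],[0,0,0]]]'
python3 - <<'E'
from h import *
print(to_tool([.53,-.31,.20],np.pi/2))
E
```

```text
clock: 5.3
tcp_pos: [0.5186, -0.1136, 0.0556]
tcp_rot: [0.242, -3.129, -0.003]
force: [-0.1, 0.2, -0.5]
finger_gap: 0.998
grip_force: 0.0
clock: 5.8
tcp_pos: [0.5228, -0.1152, 0.2007]
tcp_rot: [-0.242, 3.125, -0.005]
force: [0.9, 0.3, -0.4]
finger_gap: 1.004
grip_force: 0.0
(array([  2.29, -19.36,   0.13]), np.float64(0.15446303030092667))
```

```bash
python3 -m inch '[[1,[0.6,-5,0],[0,0,0.05]],[1,[1.2,-10,0],[0,0,0.1]],[1,[1.8,-15,0],[0,0,0.154]],[1,[2.3,-19.4,0],[0,0,0.154]],[1,[2.3,-19.4,0],[0,0,0.154]]]';  python3 - <<'E'
from h import *
snap("wrist","w4",None,1.5); print(arm.get_state()["tcp_pos"])
E
```

```text
clock: 6.42
tcp_pos: [0.5265, -0.3122, 0.1946]
tcp_rot: [-0.006, -3.14, -0.001]
force: [-0.3, 1.6, -0.3]
finger_gap: 1.0
grip_force: 0.0
[ 0.52653308 -0.31029627  0.19485613]
```

View pics/w4.png

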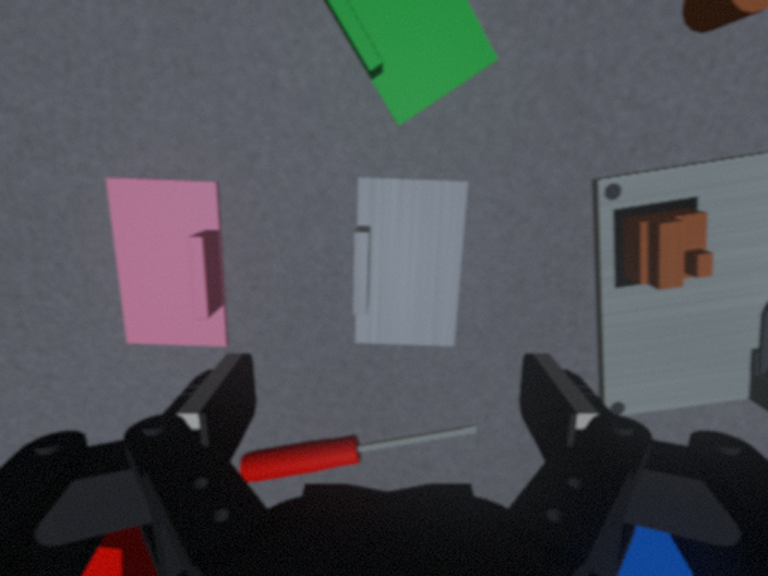

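The strip's plate corners are at (357,178), (468,181), (455,346) and (355,346). The rib top runs from (362,231) to (360,314) at its mid-thickness. The pink look-alike is about 100 mm away, clear of the fingers.

Run:
```python
from h import *
d=np.load("pics/w4.npz");K,P=d["K"],d["P"]
f=lambda u,v,z:p2w(K,P,((u+.5)/1.5-.5,(v+.5)/1.5-.5),z)
p=np.array([f(*c,.004) for c in((357,178),(468,181),(455,346),(355,346))]);print(p.round(4),np.linalg.norm(np.roll(p,-1,0)-p,axis=1))
e=p[1]-p[0]+p[2]-p[3];e2=p[0]-p[3]+p[1]-p[2]; print("yaw",np.arctan2(e[1],e[0]),np.arctan2(e2[1],e2[0])-np.pi/2)
r=np.array([f(*c,.036) for c in((362,231),(360,314))]);print(r,np.linalg.norm(r[1]-r[0]),"plate-based rib",(p[0]+p[3])/2)
c=r.mean(0);yaw=np.arctan2(r[0]-r[1],[1,1,1])
print(to_tool([c[0],c[1],.07],np.arctan2(e[1],e[0])))
```

```text
[[ 0.4713 -0.3338  0.004 ]
 [ 0.4738 -0.2529  0.004 ]
 [ 0.6036 -0.2577  0.004 ]
 [ 0.6032 -0.3384  0.004 ]] [0.08085206 0.12987312 0.08063266 0.13199611]
yaw 1.5531489154982383 1.5349344385854593
[[ 0.50507673 -0.32903406  0.036     ]
 [ 0.56462449 -0.33163362  0.036     ]] 0.05960447763194432 plate-based rib [ 0.53723413 -0.33606335  0.004     ]
(array([-0.86, -2.02, 12.48]), np.float64(0.0156894551690554))
```

```bash
python3 -m inch '[[0.5,[-1,-2,3],[0,0,0.03]],[0.5,[-1,-2,8],[0,0,0.03]],[0.5,[-1,-2,12],[0,0,0.03]],[0.5,[-1,-2,13],[0,0,0.03]],[0.5,[-1,-2,13],[0,0,0.03]]]' 60
python3 - <<'E'
from h import *
print(arm.get_state()["tcp_pos"],to_tool([.536,-.3305,.008],1.535))
snap("wrist","w5",None,1.5)
E
```

```text
clock: 7.1
tcp_pos: [0.5372, -0.3284, 0.0663]
tcp_rot: [-0.045, -3.14, -0.002]
force: [1.3, -0.5, 0.7]
finger_gap: 0.505
grip_force: 0.0
[ 0.53720364 -0.32841024  0.06632003] (array([ 0.11, -0.22,  5.83]), np.float64(0.007132342212604392))
```

View pics/w5.png

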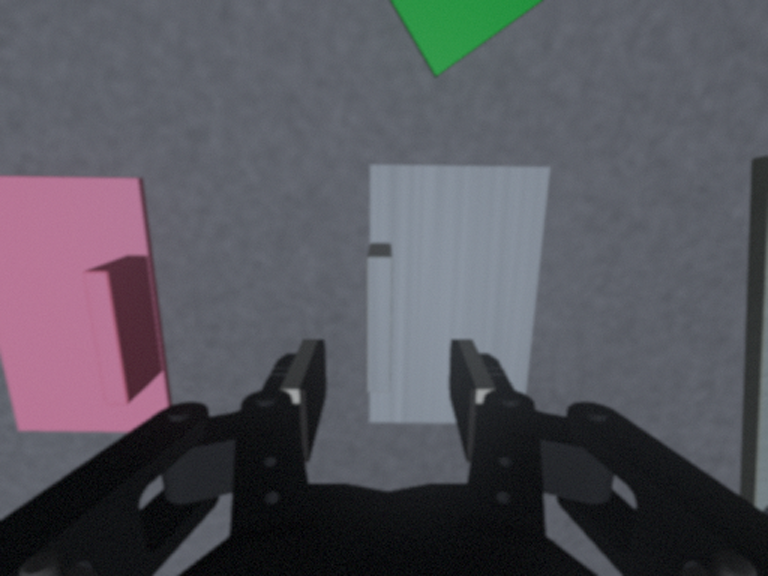

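The rib runs vertically from (379,256) to (378,390) between the fingers, which are square to it. Descend and grip.

```bash
python3 -m inch '[[0.5,[0.1,-0.2,3],[0,0,0]],[0.5,[0.1,-0.2,5.3],[0,0,0]],[0.5,[0.1,-0.2,5.8],[0,0,0]],[0.5,[0.1,-0.2,5.8],[0,0,0]]]' 60; python3 -m inch '[[0.3,[0,0,0],[0,0,0]],[0.2,[0,0,0],[0,0,0]],[0,[0,0,0],[0,0,0]],[0,[0,0,0],[0,0,0]],[0,[0,0,0],[0,0,0]]]' 60
python3 - <<'E'
from h import *
d=np.load("pics/w5.npz");K,P=d["K"],d["P"]
f=lambda u,v,z:p2w(K,P,((u+.5)/1.5-.5,(v+.5)/1.5-.5),z)
r=np.array([f(*c,.036) for c in((379.5,256),(378,390))]);s=arm.get_state();print(r,r.mean(0),s["tcp_pos"],s["tcp_rot"])
p=np.array([f(*c,.004) for c in((370,164),(550,167))]);print(p)
E
```

```text
clock: 7.65
tcp_pos: [0.5373, -0.3322, 0.0098]
tcp_rot: [0.046, 3.139, -0.002]
force: [-0.5, 0.0, -0.1]
finger_gap: 0.501
grip_force: 0.0
clock: 8.28
tcp_pos: [0.5371, -0.332, 0.0093]
tcp_rot: [0.047, 3.14, -0.001]
force: [-0.6, 0.2, 5.5]
finger_gap: 0.107
grip_force: 60.1
[[ 0.50579528 -0.33029898  0.036     ]
 [ 0.56454612 -0.33294559  0.036     ]] [ 0.5351707  -0.33162229  0.036     ] [ 0.53706207 -0.33204746  0.00931027] [ 4.67403147e-02  3.13960665e+00 -1.30806836e-03]
[[ 0.47090244 -0.3338558   0.004     ]
 [ 0.4745312  -0.25405743  0.004     ]]
```

```bash
python3 -m inch '[[0,[0,0,-1],[0,0,0]],[0,[0,0,-4],[0,0,0]],[0,[0,0,-8],[0,0,0]],[0,[0,0,-10.5],[0,0,0]],[0,[0,0,-10.5],[0,0,0]]]' 60
python3 - <<'E'
from h import *
print(to_tool([.4456,.0432,.115],.15))
E
```

```text
clock: 8.9
tcp_pos: [0.5376, -0.3327, 0.1156]
tcp_rot: [0.047, 3.138, -0.004]
force: [-0.3, -0.4, -2.3]
finger_gap: 0.106
grip_force: 59.2
(array([10.32, 37.3 , -0.08]), np.float64(1.390977535134171))
```

```bash
python3 -m inch '[[0,[1,3.7,0],[0,0,0.14]],[0,[2,7.4,0],[0,0,0.28]],[0,[3,11.1,0],[0,0,0.42]],[0,[4,14.8,0],[0,0,0.56]],[0,[5,18.5,0],[0,0,0.7]]]'
python3 - <<'E'
from h import *
print(to_tool([.4456,.0432,.115],.15))
E
```

```text
clock: 9.52
tcp_pos: [0.49, -0.1435, 0.1114]
tcp_rot: [-1.127, -2.929, -0.0]
force: [0.1, 0.3, -4.1]
finger_gap: 0.105
grip_force: 59.2
(array([15.81, 10.88, -0.32]), np.float64(0.6862060834073294))
```

```bash
python3 -m inch '[[0,[3.5,2.4,0],[0,0,0.15]],[0,[7,4.8,0],[0,0,0.3]],[0,[10.5,7.2,0],[0,0,0.45]],[0,[14,9.6,0],[0,0,0.6]],[0,[15.8,10.9,-0.2],[0,0,0.69]]]'; python3 -m inch '[[0,[0,0,0],[0,0,0]],[0,[0,0,0],[0,0,0]]]'
python3 - <<'E'
from h import *
print(to_tool([.4456,.0432,.05],.15),arm.get_state()["qpos"])
E
```

```text
clock: 10.15
tcp_pos: [0.4439, 0.0432, 0.1134]
tcp_rot: [-2.047, -2.378, 0.004]
force: [0.7, -0.7, -1.4]
finger_gap: 0.106
grip_force: 59.2
clock: 10.4
tcp_pos: [0.4463, 0.0409, 0.1144]
tcp_rot: [-2.046, -2.383, 0.002]
force: [0.3, -0.2, -2.9]
finger_gap: 0.108
grip_force: 59.2
(array([ 0.24, -0.02,  6.44]), np.float64(0.0017077826855149691)) [-5.00485023e-02  2.02130641e-01 -4.76543512e-01  8.93474929e-01
 -5.08604938e-04  1.36904055e+00]
```

```bash
python3 -m inch '[[0,[0.2,0,3],[0,0,0]],[0,[0.2,0,6],[0,0,0]],[0,[0.2,0,8],[0,0,0]],[0,[0.2,0,8],[0,0,0]]]'
python3 - <<'E'
from h import *
print(arm.get_state()["tcp_pos"],arm.get_state()["force"])
snap("wrist","w6",None,1.5); snap("side","s6",(150,130,330,270),4)
E
```

```text
clock: 10.9
tcp_pos: [0.4448, 0.0424, 0.0337]
tcp_rot: [-2.047, -2.379, 0.004]
force: [-0.5, -0.2, -1.1]
finger_gap: 0.103
grip_force: 59.2
[0.44475288 0.04242421 0.03366232] [-0.46596493 -0.20912455 -1.09563231]
```

View pics/w6.png

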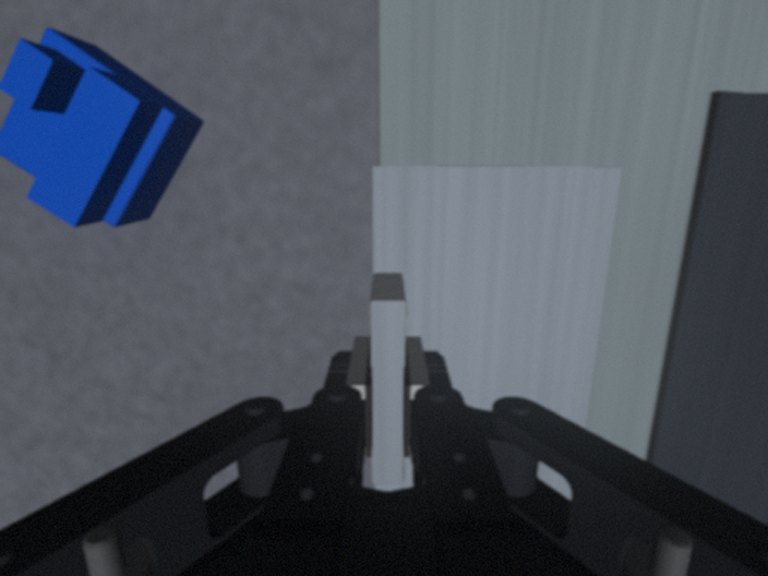

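The strip is held square. Its near-end corners are at (373,167) and (620,168), and its front edge runs down to about (585,422). The leaf's near corner is at (713,92), and its free edge runs to about (649,455).

Run:
```python
from h import *
d=np.load("pics/w6.npz");K,P=d["K"],d["P"]
f=lambda u,v,z:p2w(K,P,((u+.5)/1.5-.5,(v+.5)/1.5-.5),z)
zt=.0337-.0093+.004
A=[f(*c,zt) for c in((373,167),(620,168),(585,422))]; L=[f(*c,.026) for c in((713,92),(649,455))]
an=lambda a,b:np.arctan2(*(b-a)[[1,0]])
print("strip",np.round(A,4),"yaw front",an(A[2],A[1])-np.pi/2,"end",an(A[0],A[1]),np.linalg.norm(A[1]-A[0]))
print("leaf",np.round(L,4),"yaw",an(L[1],L[0])-np.pi/2)
a=.15;ex=np.array([np.cos(a),np.sin(a)]);ey=np.array([-ex[1],ex[0]])
k=L[0][:2]-.09*ey; print("keeper",k)
e=A[1][:2]-.065*ey-k; print("edge rel keeper mm",e@ex*1e3,e@ey*1e3)
r=[f(*c,zt+.032) for c in((388,300),)][0][:2]-.03*ey; print("rib c",r,"tcp",P[:3,3],arm.get_state()["tcp_pos"])
e=r+.075*ex-k;print("via rib",e@ex*1e3,e@ey*1e3)
```

```text
strip [[0.4303 0.107  0.0284]
 [0.5083 0.1184 0.0284]
 [0.5219 0.0272 0.0284]] yaw front 0.14763205742459284 end 0.1453614280624987 0.07883329931468734
leaf [[0.5314 0.1449 0.026 ]
 [0.5518 0.0154 0.026 ]] yaw 0.1559845256329111
keeper [0.54486133 0.05591354]
edge rel keeper mm -26.787245834611063 2.2362374267300167
rib c [0.44479277 0.04406125] tcp [0.43522986 0.11034297 0.17558732] [0.44675121 0.04267252 0.0355031 ]
via rib -25.716091065922846 3.2348569782263974
```

```bash
python3 -m inch '[[0,[-0.15,0.5,0.6],[0,0,-0.004]],[0,[-0.15,0.5,0.9],[0,0,-0.004]],[0,[-0.15,0.5,1],[0,0,-0.004]],[0,[-0.15,0.5,1],[0,0,-0.004]]]'; for i in 1 2 3; do python3 -m inch '[[0,[0,0,0.1],[0,0,0]],[0,[0,0,0.1],[0,0,0]]]' | grep -E "tcp_pos|force:"; done
```

```text
clock: 11.5
tcp_pos: [0.4515, 0.0427, 0.0253]
tcp_rot: [-2.042, -2.387, 0.0]
force: [0.4, -0.1, -1.4]
finger_gap: 0.105
grip_force: 59.4
tcp_pos: [0.4516, 0.0427, 0.0243]
force: [0.2, -0.7, -2.5]
grip_force: 59.4
tcp_pos: [0.4516, 0.0426, 0.0232]
force: [0.2, 0.6, -1.4]
grip_force: 59.4
tcp_pos: [0.4515, 0.0426, 0.0222]
force: [-0.5, -0.1, -1.9]
grip_force: 59.4
```

```bash
for i in 1 2; do python3 -m inch '[[0,[0,0,0.05],[0,0,0]],[0,[0,0,0.05],[0,0,0]]]' | grep -E "tcp_pos|force:"; done
```

```text
tcp_pos: [0.4516, 0.0426, 0.0218]
force: [-0.2, 0.2, -2.2]
grip_force: 59.4
tcp_pos: [0.4517, 0.0426, 0.0213]
force: [0.7, -0.4, -1.7]
grip_force: 59.5
```

```bash
python3 -m inch '[[0,[0,0.8,-0.05],[0,0,0]],[0,[0,1.6,-0.05],[0,0,0]],[0,[0,2.3,-0.05],[0,0,0]],[0,[0,3,-0.05],[0,0,0]]]'; python3 -m inch '[[0,[0,0.5,0],[0,0,0]],[0,[0,1,0],[0,0,0]],[0,[0,1.5,0],[0,0,0]],[0,[0,2,0],[0,0,0]],[0,[0,2.3,0],[0,0,0]]]';python3 - <<'E'
from h import *
print(arm.get_state()["tcp_pos"],arm.get_state()["force"])
snap("wrist","w7",None,1.5); snap("side","s7",(170,130,330,260),5)
E
```

```text
clock: 13.25
tcp_pos: [0.4821, 0.0473, 0.0218]
tcp_rot: [2.043, 2.387, 0.0]
force: [0.7, 0.3, -1.9]
finger_gap: 0.103
grip_force: 59.3
clock: 13.88
tcp_pos: [0.5044, 0.0508, 0.0218]
tcp_rot: [2.043, 2.387, 0.0]
force: [0.2, -0.1, -1.8]
finger_gap: 0.102
grip_force: 59.3
[0.50440926 0.05084677 0.02182376] [ 0.18202404 -0.11793271 -1.75645441]
```

View pics/w7.png

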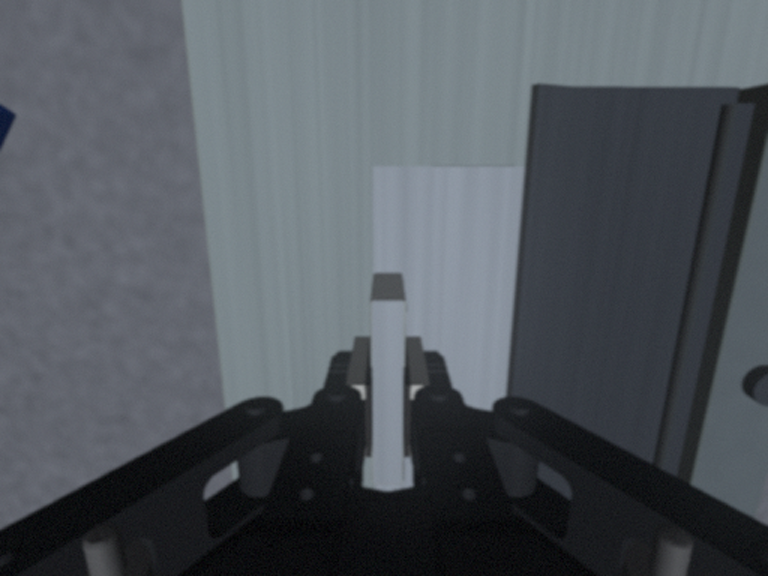

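The strip has gone under the leaf without touching it. Its rear near corner is at (373,167); the leaf's near corner is at (532,85) and its edge runs to (509,395).

Run:
```python
from h import *
d=np.load("pics/w7.npz");K,P=d["K"],d["P"]
f=lambda u,v,z:p2w(K,P,((u+.5)/1.5-.5,(v+.5)/1.5-.5),z)
c=f(373,167,.0165);c2=f(524,167,.0165);L=[f(*q,.026) for q in((532,85),(509,395))]
an=lambda a,b:np.arctan2(*(b-a)[[1,0]])
print("strip end yaw",an(c,c2),"leaf yaw",an(L[1],L[0])-np.pi/2, "cover far end edge yaw",an(f(532,85,.026),f(735,88,.022)))
a=.15;ex=np.array([np.cos(a),np.sin(a)]);ey=np.array([-ex[1],ex[0]])
k=L[0][:2]-.09*ey;e=c[:2]+.08*ex-.065*ey-k;print(k,e@ex,e@ey, "y vs first keeper",(c[:2]-.065*ey-[.5445,.0581])@ey)
```

```text
strip end yaw 0.15437168829660744 leaf yaw 0.16166883230881957 cover far end edge yaw 0.15047303373840593
[0.5449438  0.05593465] 0.034221299085411765 0.0019790099263114697 y vs first keeper -0.00022834505723894072
```

```bash
python3 -m inch '[[0,[-0.1,0,0],[0,0,0]],[0,[-0.1,0,0.05],[0,0,0]]]' | grep -E "tcp_pos|force:"; for i in 1 2 3; do python3 -m inch '[[0,[0,0,0.05],[0,0,0]],[0,[0,0,0.05],[0,0,0]]]' | grep -E "tcp_pos|force:"; done
```

```text
tcp_pos: [0.504, 0.0497, 0.0213]
force: [-0.5, 0.2, 1.0]
grip_force: 59.8
tcp_pos: [0.504, 0.0497, 0.0213]
force: [-2.2, -0.0, 5.6]
grip_force: 60.2
tcp_pos: [0.504, 0.0497, 0.0213]
force: [-3.8, -0.3, 10.5]
grip_force: 61.1
tcp_pos: [0.504, 0.0497, 0.0213]
force: [-6.2, -0.8, 15.1]
grip_force: 61.8
```

```bash
python3 -m inch '[[0,[0,0,-0.05],[0,0,0]],[0,[0,0,-0.05],[0,0,0]],[0,[0,0,-0.05],[0,0,0]],[0,[0,0,-0.05],[0,0,0]]]'
python3 - <<'E'
from h import *
snap("wrist","w8",None,1.5); a=cv2.imread("pics/s7_raw.png")
snap("side","s8",(130,110,340,265),3.8); print(np.mean([arm.get_state()["force"]],0))
E
```

```text
clock: 15.48
tcp_pos: [0.504, 0.0497, 0.0213]
tcp_rot: [2.043, 2.387, -0.0]
force: [-4.9, -0.5, 9.6]
finger_gap: 0.109
grip_force: 61.1
[-4.00710259 -1.12733887 10.23905575]
```

View pics/s8.png

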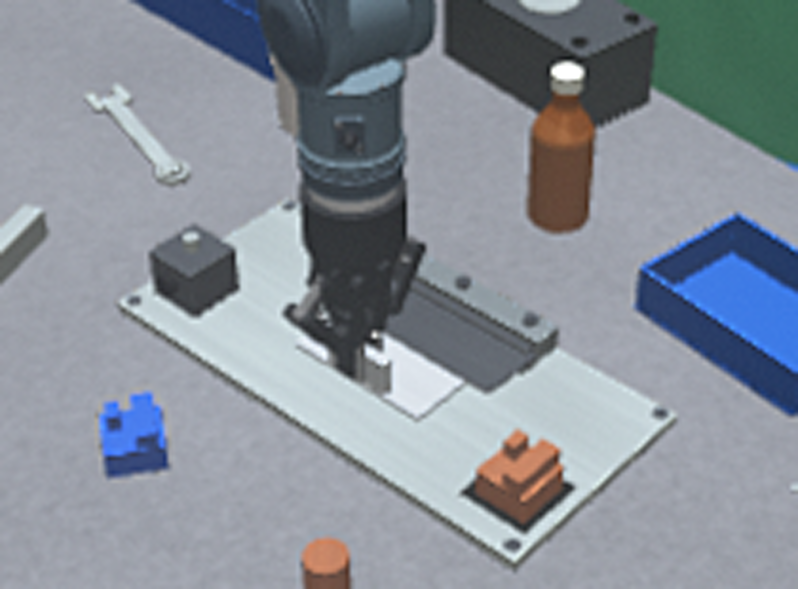

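The side view shows the block centred on the pad at (520,485), the leaf down, and the strip tucked under it. The strip's rear far corner is at (418,417) and the leaf's far corner at (490,390). I'll use those for one centring check from this end.

Run:
```python
from h import *
d=np.load("pics/s8.npz");K,P=d["K"],d["P"]
f=lambda u,v,z:p2w(K,P,(130+(u+.5)/3.8-.5,110+(v+.5)/3.8-.5),z)[:2]
a=.151;ex=np.array([np.cos(a),np.sin(a)]);ey=np.array([-ex[1],ex[0]])
s=f(418,416,.016);l=f(490,389,.024);v=s-l;print("x depth",80+v@ex*1e3,"y margin (25 ideal)",v@ey*1e3)
```

```text
x depth 27.86712342836134 y margin (25 ideal) 26.6236883291285
```

```bash
python3 -c "
from rig import arm
print(arm.hand_in())"
```

```text
the job is handed in; nothing more can be done
None
```

I handed the job in with the block centred on the pad to about 1 mm and the strip under the closed leaf, about 28–34 mm deep, square and within about 2 mm of midway, still held down at about 10 N.

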